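# Load a specimen carrier under the leaf spring of its guide

### The arm

A 6-joint arm with a two-finger parallel gripper is mounted at the origin on a cart in front of the work surface, level with it; the furniture and walls round the work are solid. World frame = base frame: x ahead of the robot, y to its left, z up, the work surface at z = 0. Lengths are in mm, angles in rad, forces in N, time in s.
With the tool pointing down it reaches from about 375 to 900 mm from the base axis. Payload 3.1 kg.
Tool frame: the origin (TCP) lies at the very end of the fingers, on their centre line; the grasp point (between the pads) lies 19 mm behind it; z points along the fingers, y is the line along which they close (so a half turn about z gives the same grasp; the last joint's range is limited). The gripper opens to 87 mm and grips with 3 to 60 N. Pads are 19 mm wide; open, the fingers measure 117 mm over their backs; the gripper's body (75 mm by 190 mm) begins 51 mm behind the grasp point.
Start: joints at [1.006, 0.527, 1.433, -0, 1.181, -0.178], TCP at [235.146, 579.054, 222.548] pointing down, gripper open.
Joint ranges: [-3.08, 3.08], [-0.75, 2.2], [0.22, 2.44], [-1.43, 4.57], [0, 2.65], [-2.85, 2.85]. Speed limits (rad/s): [2.79, 2.79, 3.14, 3.14, 3.14, 3.14].

### API

Orientations are given as [roll, pitch, yaw] about the fixed x, y, z axes, in that order (R = Rz(yaw) Ry(pitch) Rx(roll)).
In Python, from station import bot gives the robot as it stands.
- The arm moves only by the shell command python3 -m creep 'ROWS'. ROWS is JSON, one flat list of numbers, 7 for each row, row after row: the turn, a rotation vector about the tool's x, y, z in degrees, then the shift along the tool's x, y, z in m, then the finger opening in m, from 0 to 0.087. A call has 1 to 20 rows; each row shifts and turns the commanded pose from where the row before left it, along the tool's axes as they then stand; what a row does not reach is not made up. A row lasts 1/12 s, in which the tool goes at most 41.7 mm and 7.16 degrees, less where a joint would pass 70% of its speed; a pose out of reach is approached as far as the arm can. A call with a gripper value outside its range is refused whole. The fingers move at their own pace and stop on an object; the grip force is fixed at half the most. Time passes only in rows, so rows that do not move let the fingers close. It gives the time, the measured TCP pose, the force, the opening and the grip force at its end, in the units of the state.
- bot.observe(): the state, without advancing time (a new reading comes with each control period).
- bot.camera(name): name is "scene" or "top"; returns the picture (420x560x3 uint8, red, green, blue); there is no depth.
- bot.calibration(name): a dict with "fovy" (degrees; the focal length in pixels is half the picture's height over the tangent of half this angle, whatever the lens; pixels are square), "cx", "cy" (the principal point, pixels), "position" and "rotation" of the camera in the world. Camera axes: x right, y down, z forward; pixel columns grow to the right and rows downward; lengths in mm; the calibration is good to about 2 mm. A picture is of the moment at which its call begins. calibration takes no time and is no camera call.
- bot.finish_job(): hands the job in; it is judged then, once.
The state is a dict: "time_s": time; "joints": joint angles; "qd": joint speeds; "joint_efforts": joint torques, N m; "eef_pos": TCP position; "eef_rot": TCP orientation; "force": force on the tool from outside, world axes, zero at the start; "moment": the same for the moment, N m; "opening": finger opening in mm; "grasp_force": force on a finger pad.
Only numpy, scipy, OpenCV 4.12 (cv2) and the standard library are available. Lean on these libraries where they do the work, as an engineer would, in place of code of your own. Each camera call takes 0.05 s, during which the arm holds its last target. There are 200 camera calls.

### The job

With the fingertips, press the specimen carrier hard down on its finger deck so that it sinks on its sprung bed, and keep pressing while you push it along the guide, so that its tongue passes under the leaf spring and its front is fully home against the end block. Then take the hand away; the carrier stays under the spring. Only press and push: do not lift the carrier out of the guide, do not touch the leaf spring with the fingers, and leave the other things beside the guide where they are.

Things in the scene. Friction and masses are not known exactly. Their poses are not given: they have to be found in the camera images.
- guide: Fixed aluminium guide, 235 x 92 mm. Origin on the bench under the channel's centre line; x = push direction along the channel (guide spans x -100 to +135 mm), z up. Channel 53 mm wide inside; side walls 14 mm thick, tops 28 mm above the bench. End block at x 105 to 135, 44 mm high (screws to 54), carries the leaf spring; its face at x = 105 is the stop.
- lift_bed (a joint): Sprung, always level steel floor of the channel, under the carrier. 0 = up (floor 22 mm above the bench), 0.008 m = fully down (14 mm). Takes about 5 N to start it down, about 11 N to hold it fully down, and it rises again when let go. The carrier must be 5 mm or more down to enter under the spring.
- leaf_spring: Steel leaf spring, 34 mm wide, fixed on top of the end block. Origin at its root (guide x = 118 mm, 46 mm above the bench). It slopes down towards guide -x and ends in a blunt rolled curl, radius 6 mm, across the channel (axis at guide x = 75, z = 31 mm). A carrier at full height jams against the curl. Do not touch it with the fingers.
- spring_curl (a point): Lowest line of the leaf spring's curl, at its middle: guide x = 75 mm, 25 mm above the bench at rest. It springs up: about 2 N starts it, 1.5 N more per mm. With the carrier home below it and let go, it stands 2 to 5 mm higher.
- carrier: Loose white plastic carrier in the channel, 110 x 50 mm, about 250 g. Origin: centre of its underside; x = push direction, z up. Plate 10 mm thick; a cross shoulder at x 0 to +10 mm rises to 26 mm. Ahead of it the flat tongue with a paper specimen, to x = +55; behind it (x -55 to 0) the flat finger deck. Starts 6 to 34 mm short of the curl; home: origin at guide x = 50 mm.
- finger_deck (a point): Point on top of the carrier's finger deck, centre line, 22 mm behind the shoulder's upright rear face, 10 mm above the carrier's underside (32 mm above the bench when up). Press here; the fingers can bear against the shoulder as they push.
- tongue_front (a point): Lower front edge of the carrier's tongue, on the centre line (carrier x = +55 mm, z = 0).
- guide_stop (a point): Centre of the stop face of the end block at the height of the raised bed (guide x = 105 mm, z = 22 mm).
- weight_1: Loose brass calibration weight with a knob, 36 mm across, 40 mm high, standing beside the guide; origin at the centre of its underside. Leave it alone.
- rubber_stick_1: Loose pale rubber stick, 18 x 42 x 13 mm, lying beside the guide; origin at the centre of its underside. Leave it alone.
- collet: Loose small brass collet, 21 mm across, 27 mm high, standing beside the guide; origin at the centre of its underside. Leave it alone.
There are look-alikes about, which are no part of the job. Of the things shaped like the carrier, the white one is meant.

How it is judged:
By the outcome, as a careful person would: the job done as asked, in the order asked, and still so for the second after the job is handed in, with the robot touching nothing.
It also fails if it takes over 35 s, if anything falls off the work surface, if the arm or the gripper's body presses on something with over 40 N, if the wrist force passes 120 N, or if a joint passes its speed limit or range.

## Working session

There is one attempt and no reset: what is moved stays moved. The work goes in short steps, Python scripts to look and compute and a shell command to move; the robot and the scene stay as the last step left them, time stands still between calls to the robot, and variables do not carry over. Pictures are saved under pics/ and viewed, at most 10 in all, crops included, and the job is handed in when it is done.

```bash
mkdir -p pics
python3 - <<'E'
from station import bot
import cv2
for n in("scene","top"):
    cv2.imwrite(f"pics/{n}0.png",cv2.cvtColor(bot.camera(n),cv2.COLOR_RGB2BGR)); print(bot.calibration(n))
print(bot.observe())
E
```

```text
{'fovy': 43.30598027452851, 'cx': 289.9333938586873, 'cy': 201.2839399107666, 'position': array([  72.24261926, -778.69817323,  448.78783085]), 'rotation': array([-2.03436090e+00, -1.23837042e-03, -5.99572853e-01])}
{'fovy': 44.03857767289173, 'cx': 276.9211720884487, 'cy': 204.8856727035468, 'position': array([ 285.09029156, -152.12129557,  993.84517004]), 'rotation': array([-2.90488431,  0.00445252, -1.55767538])}
{'time_s': 0.1, 'joints': array([ 1.00651232e+00,  5.28379076e-01,  1.43375411e+00, -2.26070948e-05,
        1.18141146e+00, -1.78490650e-01]), 'qd': array([ 0.00105331, -0.00218184, -0.00204844,  0.00104305,  0.00115565,
        0.00064631]), 'joint_efforts': array([ 1.62622960e-04, -4.40980875e+01, -1.77150142e+01,  6.35664468e-02,
        5.33925800e-02, -4.19518653e-05]), 'eef_pos': array([234.80221155, 578.5125359 , 221.67226485]), 'eef_rot': array([-3.13966796e+00, -3.25999633e-04,  2.75580759e+00]), 'force': array([-0.08416125, -0.12223837, -0.92838293]), 'moment': array([-0.03828625,  0.01351825,  0.03310273]), 'grasp_force': 0.0, 'opening': 87.1400613153775}
```

View pics/top0.png

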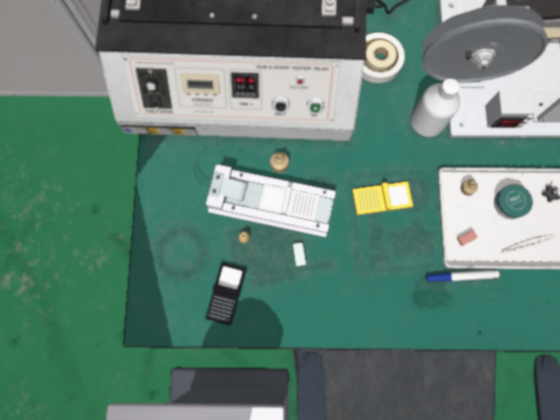

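View pics/scene0.png

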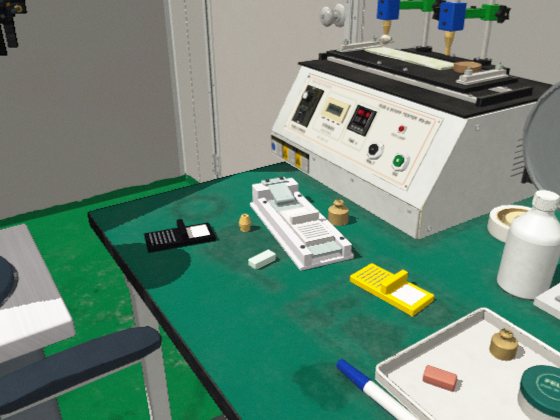

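The top view shows three carrier-like things: white in the guide (about 285,203), black (227,293) and yellow (383,197). White, in the guide, is the one meant. The end block is at the left end of the guide (about 218,187). I'll confirm with an enlarged crop.

```bash
python3 - <<'E'
import cv2
a=cv2.imread("pics/top0.png")[155:245,200:345]
cv2.imwrite("pics/topc.png",cv2.resize(a,None,fx=5.5,fy=5.5,interpolation=cv2.INTER_CUBIC))
a=cv2.imread("pics/scene0.png")[170:270,235:365]
cv2.imwrite("pics/scenec.png",cv2.resize(a,None,fx=6,fy=6,interpolation=cv2.INTER_CUBIC))
E
cat > h.py <<'E'
from station import bot
import numpy as np, cv2
from scipy.spatial.transform import Rotation as R
def cam(n):
    c=bot.calibration(n); f=210/np.tan(np.radians(c['fovy']/2))
    return c,f,R.from_euler('xyz',c['rotation']).as_matrix(),np.array(c['position'])
def proj(n,P):
    c,f,M,p=cam(n); q=(np.atleast_2d(P)-p)@M
    return np.c_[c['cx']+f*q[:,0]/q[:,2], c['cy']+f*q[:,1]/q[:,2]]
def ray(n,uv,z):
    c,f,M,p=cam(n); d=M@np.array([(uv[0]-c['cx'])/f,(uv[1]-c['cy'])/f,1])
    return p+d*(z-p[2])/d[2]
E
```

```text
(no output)
```

View pics/topc.png

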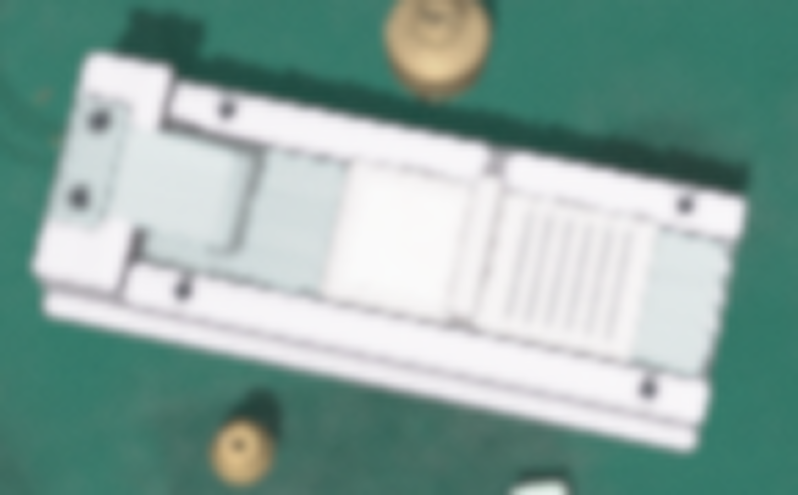

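View pics/scenec.png

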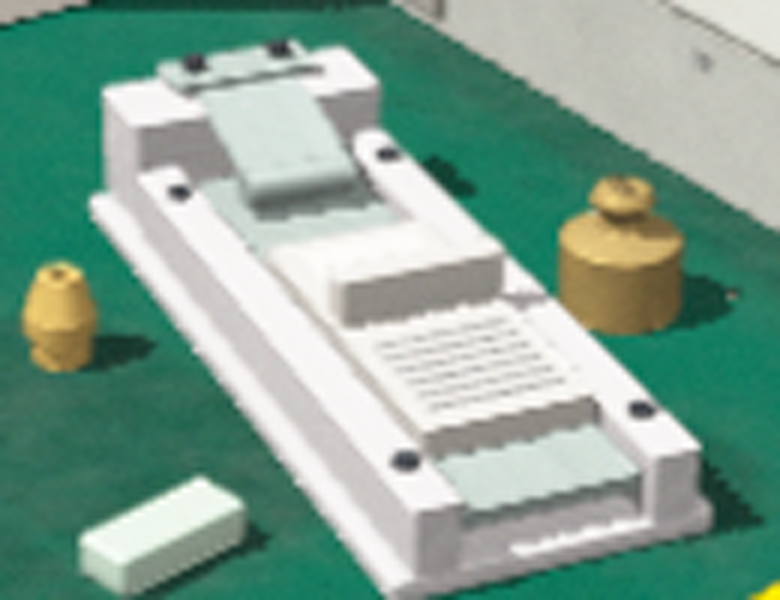

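The crops show the white carrier in the guide with its ribbed deck to the rear (right in the top view), its shoulder, and its paper tongue facing the curl. The curl edge is at about (245,200) in the crop. Next I fit the guide pose and carrier position from both views.

```bash
cat > fit.py <<'E'
from h import *
from scipy.optimize import least_squares
def tp(u,v): return (200+(u+.5)/5.5-.5,155+(v+.5)/5.5-.5)
def sc(u,v): return (235+(u+.5)/6-.5,170+(v+.5)/6-.5)
# name, isCarrier, pt, uv
O=[("top",0,(-100,-40.5,28),tp(748,198)),("top",0,(-100,40.5,28),tp(699,425)),
("top",0,(135,-40.5,44),tp(90,52)),("top",0,(135,40.5,44),tp(35,270)),("top",0,(105,-40.5,44),tp(175,65)),("top",0,(105,40.5,44),tp(122,300)),
("scene",0,(135,40.5,44),sc(105,92)),("scene",0,(105,40.5,44),sc(138,127)),("scene",0,(135,-40.5,44),sc(345,45)),("scene",0,(105,-40.5,44),sc(380,83)),
("scene",0,(-100,40.5,28),sc(415,513)),("scene",0,(-100,-40.5,28),sc(698,452)),
("top",1,(-55,-25,32),tp(655,228)),("top",1,(-55,25,32),tp(633,358)),("top",1,(0,-25,48),tp(503,190)),("top",1,(0,25,48),tp(480,330)),
("top",1,(55,-25,32),tp(350,162)),("top",1,(55,25,32),tp(325,292)),
("scene",1,(-55,25,32),sc(425,435)),("scene",1,(-55,-25,32),sc(597,397)),("scene",1,(0,25,48),sc(343,290)),("scene",1,(0,-25,48),sc(503,250))]
def W(p,q):
    x,y,t,s=p; c,n=np.cos(t),np.sin(t); q=np.array(q,float)
    return np.array([x+c*q[0]-n*q[1],y+n*q[0]+c*q[1],q[2]])
def res(p): return np.concatenate([proj(n,W(p,np.add(q,(p[3]*k,0,0))))[0]-uv for n,k,q,uv in O])
if __name__=="__main__":
    g=ray("top",(275,200),28)
    r=least_squares(res,[g[0],g[1],np.pi/2,-20],loss='soft_l1'); p=r.x
    print(p,np.degrees(p[2])); 
    for o,e in zip(O,res(p).reshape(-1,2)): print(o[0],o[2],e.round(2))
    print("deck",W(p,(p[3]-22,0,32)),"home",W(p,(50-22,0,32)),"tongue gap to curl",75-p[3]-55)
    s=bot.observe(); M=R.from_euler('xyz',s['eef_rot']).as_matrix(); print(M.round(4))
E
python3 fit.py
```

```text
[ 524.92563663 -151.42083232    1.36627946  -16.66991214] 78.28204693477906
top (-100, -40.5, 28) [0.14 1.71]
top (-100, 40.5, 28) [0.9  0.93]
top (135, -40.5, 44) [0.3  0.68]
top (135, 40.5, 44) [-0.14  1.13]
top (105, -40.5, 44) [0.04 1.52]
top (105, 40.5, 44) [-0.49 -1.  ]
scene (135, 40.5, 44) [-0.36 -1.37]
scene (105, 40.5, 44) [-0.4  -0.73]
scene (135, -40.5, 44) [ 0.33 -0.38]
scene (105, -40.5, 44) [ 0.84 -0.61]
scene (-100, 40.5, 28) [-0.08 -0.55]
scene (-100, -40.5, 28) [ 1.03 -1.25]
top (-55, -25, 32) [1.17 0.29]
top (-55, 25, 32) [-0.04  1.67]
top (0, -25, 48) [ 0.88 -0.98]
top (0, 25, 48) [-0.55 -1.2 ]
top (55, -25, 32) [0.54 0.4 ]
top (55, 25, 32) [-0.74  1.49]
scene (-55, 25, 32) [ 0.02 -1.02]
scene (-55, -25, 32) [ 0.53 -0.99]
scene (0, 25, 48) [-0.19 -1.73]
scene (0, -25, 48) [ 1.3  -0.59]
deck [ 517.07200504 -189.28483337   32.        ] home [ 530.61227185 -124.00437413   32.        ] tongue gap to curl 36.66991213854659
[[-9.265e-01  3.763e-01 -1.000e-03]
 [ 3.763e-01  9.265e-01 -1.700e-03]
 [ 3.000e-04 -1.900e-03 -1.000e+00]]
```

```bash
python3 -m creep '[0,0,-5.2,-0.03,0,0,0, 0,0,-5.2,-0.03,0,0,0, 0,0,0,-0.02,-0.032,0,0, 0,0,0,-0.02,-0.032,0,0, 0,0,0,-0.02,-0.032,0,0, 0,0,0,-0.02,-0.032,0,0, 0,0,0,-0.02,-0.032,0,0, 0,0,0,-0.02,-0.032,0,0, 0,0,0,-0.02,-0.032,0,0, 0,0,0,-0.02,-0.032,0,0, 0,0,0,-0.02,-0.032,0,0, 0,0,0,-0.02,-0.032,0,0]'
cat > where.py <<'E'
from fit import *
p=[524.93,-151.42,1.36628,-16.67]
s=bot.observe(); M=R.from_euler('xyz',s['eef_rot']).as_matrix()
def G(v):
    d=np.array(v[:2])-p[:2]; c,n=np.cos(p[2]),np.sin(p[2]); return np.array([c*d[0]+n*d[1],-n*d[0]+c*d[1],v[2]])
print("t",s['time_s'],"guide-frame TCP",G(s['eef_pos']).round(1),"tool y in guide deg",np.degrees(np.arctan2(M[1,1],M[0,1])-p[2]).round(2),"tilt",M[:,2].round(4))
print("to deck, tool axes",(M.T@(W(p,(-38.7,0,32))-s['eef_pos'])).round(1),"F",s['force'].round(1),"op",round(s['opening'],1),"j",s['joints'].round(2))
E
python3 where.py
```

```text
time_s: 1.1
eef_pos: [422.5, 203.3, 222.4]
eef_rot: [-3.141, -0.0, 2.937]
force: [0.9, 1.0, -0.0]
opening: 15.1
grasp_force: 0.0
t 1.1 guide-frame TCP [326.6 172.3 222.4] tool y in guide deg 0.02 tilt [-5.e-04 -1.e-04 -1.e+00]
to deck, tool axes [-172.2 -365.3  190.4] F [ 0.9  1.  -0. ] op 15.1 j [ 0.21  0.32  1.81  0.    1.01 -1.16]
```

```bash
python3 -m creep '[0,0,0,-0.0155,-0.033,0,0, 0,0,0,-0.0155,-0.033,0,0, 0,0,0,-0.0155,-0.033,0,0, 0,0,0,-0.0155,-0.033,0,0, 0,0,0,-0.0155,-0.033,0,0, 0,0,0,-0.0155,-0.033,0,0, 0,0,0,-0.0155,-0.033,0,0, 0,0,0,-0.0155,-0.033,0,0, 0,0,0,-0.0155,-0.033,0,0, 0,0,0,-0.0155,-0.033,0,0, 0,0,0,0,0,0.03,0, 0,0,0,0,0,0.03,0, 0,0,0,0,0,0.03,0, 0,0,0,0,0,0.01,0, 0,0,0,0,0,0,0, 0,0,0,0,0,0,0]'; python3 where.py
```

```text
time_s: 2.43
eef_pos: [507.5, -149.4, 122.6]
eef_rot: [3.141, -0.001, 2.938]
force: [-1.3, -0.1, 0.1]
opening: 0.6
grasp_force: 0.0
t 2.4333 guide-frame TCP [ -1.5  17.5 122.6] tool y in guide deg 0.02 tilt [-7.e-04  4.e-04 -1.e+00]
to deck, tool axes [-17.6 -37.2  90.6] F [-1.3 -0.1  0.1] op 0.6 j [-0.5   0.55  1.77 -0.    0.83 -1.86]
```

```bash
python3 -m creep '[0,0,0,-0.009,-0.019,0,0, 0,0,0,-0.0085,-0.018,0,0, 0,0,0,0,0,0.025,0, 0,0,0,0,0,0.025,0, 0,0,0,0,0,0.025,0, 0,0,0,0,0,0.003,0, 0,0,0,0,0,0,0, 0,0,0,0,0,0,0]'; python3 where.py
python3 - <<'E'
from station import bot
import cv2
import numpy as np
a=cv2.cvtColor(bot.camera("scene"),cv2.COLOR_RGB2BGR)[130:270,235:365]
b=cv2.cvtColor(bot.camera("top"),cv2.COLOR_RGB2BGR)[140:240,200:345]
a=cv2.resize(a,None,fx=3,fy=3,interpolation=2);b=cv2.resize(b,None,fx=2.8,fy=2.8,interpolation=2)
o=np.zeros((430,800,3),np.uint8);o[:420,:390]=a;o[:280,391:391+b.shape[1]]=b[:, :409];cv2.imwrite("pics/p1.png",o)
E
```

```text
time_s: 3.1
eef_pos: [518.4, -189.8, 46.3]
eef_rot: [-3.14, 0.003, 2.938]
force: [-0.2, -0.1, 0.4]
opening: 0.6
grasp_force: 0.0
t 3.1 guide-frame TCP [-38.9  -1.4  46.3] tool y in guide deg 0.05 tilt [ 0.0027 -0.0017 -1.    ]
to deck, tool axes [ 1.4  0.2 14.3] F [-0.2 -0.1  0.4] op 0.6 j [-0.55  0.7   1.75 -0.    0.69 -1.92]
```

View pics/p1.png

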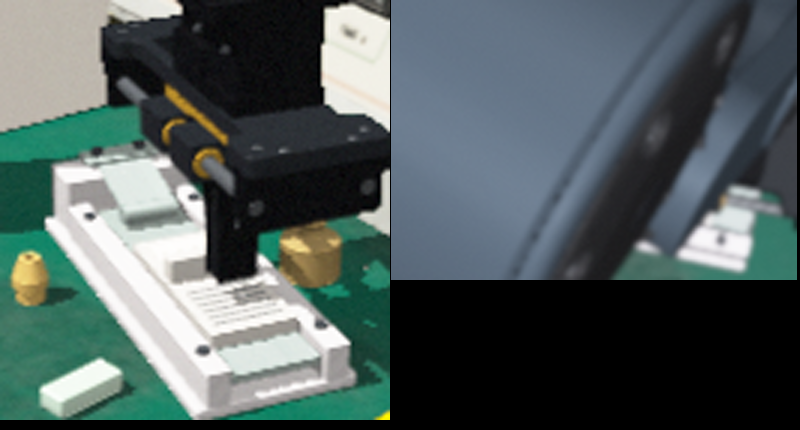

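The closed fingers stand over the ribbed deck (crop about 232,280), behind the shoulder and central. The top view is blocked by the arm. Now I press.

```bash
python3 -m creep '[0,0,0,0.001,0,0.008,0, 0,0,0,0,0,0.005,0, 0,0,0,0,0,0.003,0, 0,0,0,0,0,0.003,0, 0,0,0,0,0,0.002,0, 0,0,0,0,0,0,0, 0,0,0,0,0,0,0]'; python3 where.py
```

```text
time_s: 3.78
eef_pos: [516.7, -189.3, 24.8]
eef_rot: [-3.141, 0.002, 2.937]
force: [-1.0, 0.0, 10.2]
opening: 0.4
grasp_force: 5.4
t 3.7833 guide-frame TCP [-38.8   0.4  24.8] tool y in guide deg 0.01 tilt [ 1.5e-03 -8.0e-04 -1.0e+00]
to deck, tool axes [-0.4  0.1 -7.2] F [-1.   0.  10.2] op 0.4 j [-0.55  0.73  1.76  0.    0.65 -1.92]
```

```bash
python3 -m creep '[0,0,0,0,0,0.001,0, 0,0,0,0,0,0.001,0, 0,0,0,0,0,0.0005,0, 0,0,0,0,0,0,0]'; python3 where.py
```

```text
time_s: 4.12
eef_pos: [516.7, -189.4, 24.2]
eef_rot: [-3.141, 0.002, 2.938]
force: [-3.7, 1.9, 24.5]
opening: 0.4
grasp_force: 12.3
t 4.1167 guide-frame TCP [-38.8   0.4  24.2] tool y in guide deg 0.03 tilt [ 0.002  -0.0013 -1.    ]
to deck, tool axes [-0.4  0.1 -7.8] F [-3.7  1.9 24.5] op 0.4 j [-0.55  0.73  1.76 -0.    0.64 -1.92]
```

```bash
python3 -m creep '[0,0,0,0,0.003,0,0, 0,0,0,0,0.004,0,0, 0,0,0,0,0.004,0,0, 0,0,0,0,0.004,0,0, 0,0,0,0,0.004,0,0, 0,0,0,0,0.004,0,0, 0,0,0,0,0.003,0,0, 0,0,0,0,0,0,0]'; python3 where.py
python3 - <<'E'
from station import bot
import cv2
a=cv2.cvtColor(bot.camera("scene"),cv2.COLOR_RGB2BGR)[150:270,235:365]
cv2.imwrite("pics/p2.png",cv2.resize(a,None,fx=5,fy=5,interpolation=2))
E
```

```text
time_s: 4.78
eef_pos: [524.6, -168.5, 24.3]
eef_rot: [-3.134, 0.01, 2.94]
force: [-3.6, -11.1, 19.1]
opening: 0.6
grasp_force: 12.4
t 4.7833 guide-frame TCP [-16.8  -3.2  24.3] tool y in guide deg 0.15 tilt [ 0.0079 -0.0091 -0.9999]
to deck, tool axes [  3.1 -21.9  -7.5] F [ -3.6 -11.1  19.1] op 0.6 j [-0.51  0.73  1.77 -0.01  0.63 -1.87]
```

View pics/p2.png

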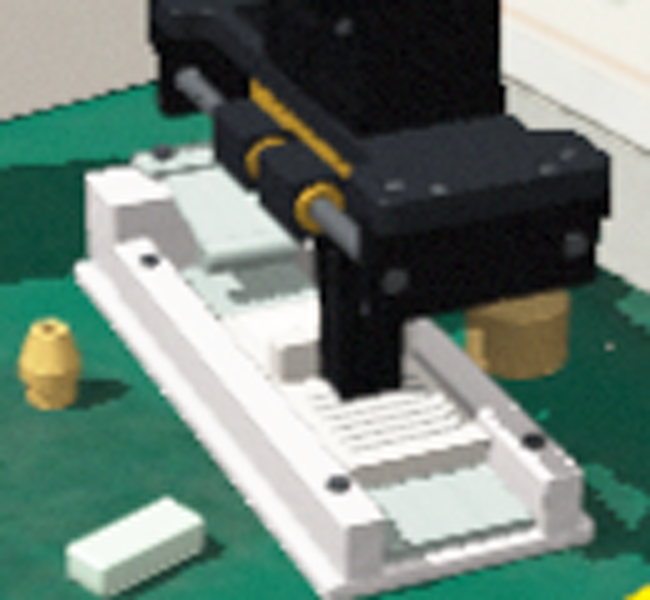

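Run:
```python
from where import *
for u,v in((357,470),(490,435)): print(G(ray("scene",(235+u/5-.4,150+v/5-.4),24)).round(1))
for u,v in((275,342),): print(G(ray("scene",(235+u/5-.4,150+v/5-.4),40)).round(1))
for x in (-55,):
  print([proj("scene",W(p,(s+x,25*k,24)))[0].round(1) for s in(-17,0,5) for k in(1,-1)])
```

```text
t 4.8333 guide-frame TCP [-16.8  -3.2  24.3] tool y in guide deg 0.14 tilt [ 0.0079 -0.0088 -0.9999]
to deck, tool axes [  3.1 -21.9  -7.6] F [ -3.7 -10.1  18.3] op 0.4 j [-0.51  0.73  1.77 -0.01  0.63 -1.88]
[-66.8  21.7  24. ]
[-63.4 -26.   24. ]
[-7.5 24.6 40. ]
[array([305.5, 245.6]), array([334.5, 239.3]), array([301. , 240.4]), array([329.7, 234.2]), array([299.7, 238.9]), array([328.3, 232.8])]
```

The carrier has moved about 7 mm, and the fingers now bear against the shoulder. It stays down, so I keep pushing.

```bash
python3 -m creep '[0,0,0,0.0005,0.003,0,0, 0,0,0,0.0005,0.003,0,0, 0,0,0,0.0005,0.003,0,0, 0,0,0,0.0005,0.003,0,0, 0,0,0,0,0.003,0,0, 0,0,0,0,0.003,0,0, 0,0,0,0,0,0,0]'; python3 where.py
```

```text
time_s: 5.42
eef_pos: [527.6, -150.5, 24.3]
eef_rot: [-3.135, 0.012, 2.939]
force: [-0.8, -9.9, 17.7]
opening: 0.6
grasp_force: 11.6
t 5.4167 guide-frame TCP [ 1.4 -2.5 24.3] tool y in guide deg 0.13 tilt [ 0.0106 -0.0093 -0.9999]
to deck, tool axes [  2.5 -40.2  -7.4] F [-0.8 -9.9 17.7] op 0.6 j [-0.48  0.73  1.77 -0.01  0.62 -1.84]
```

```bash
python3 -m creep '[0,0,0,0.0005,0.003,0.0005,0, 0,0,0,0.0005,0.003,0.0005,0, 0,0,0,0,0.003,0,0, 0,0,0,0,0.003,0,0, 0,0,0,0,0.003,0,0, 0,0,0,0,0.003,0,0, 0,0,0,0,0.003,0,0, 0,0,0,0,0,0,0]'; python3 where.py
```

```text
time_s: 6.08
eef_pos: [531.9, -130.8, 24.3]
eef_rot: [-3.133, 0.015, 2.94]
force: [-1.8, -12.3, 22.4]
opening: 0.4
grasp_force: 14.2
t 6.0833 guide-frame TCP [21.6 -2.7 24.3] tool y in guide deg 0.16 tilt [ 0.013  -0.011  -0.9999]
to deck, tool axes [  2.8 -60.3  -7.2] F [ -1.8 -12.3  22.4] op 0.4 j [-0.44  0.73  1.78 -0.01  0.62 -1.81]
```

```bash
python3 -m creep '[0,0,0,0,0.003,0,0, 0,0,0,0,0.003,0,0, 0,0,0,0,0.003,0,0, 0,0,0,0,0.003,0,0, 0,0,0,0,0.002,0,0, 0,0,0,0,0,0,0]'; python3 where.py;  python3 - <<'E'
from station import bot
import cv2
a=cv2.cvtColor(bot.camera("scene"),cv2.COLOR_RGB2BGR)[150:270,235:365]
cv2.imwrite("pics/p3.png",cv2.resize(a,None,fx=5,fy=5,interpolation=2))
E
```

```text
time_s: 6.58
eef_pos: [534.7, -117.0, 24.3]
eef_rot: [-3.134, 0.015, 2.94]
force: [-2.9, -13.1, 23.2]
opening: 0.1
grasp_force: 14.3
t 6.5833 guide-frame TCP [35.7 -2.6 24.3] tool y in guide deg 0.16 tilt [ 0.0128 -0.0106 -0.9999]
to deck, tool axes [  2.7 -74.4  -7.2] F [ -2.9 -13.1  23.2] op 0.1 j [-0.42  0.73  1.78 -0.01  0.62 -1.78]
```

View pics/p3.png

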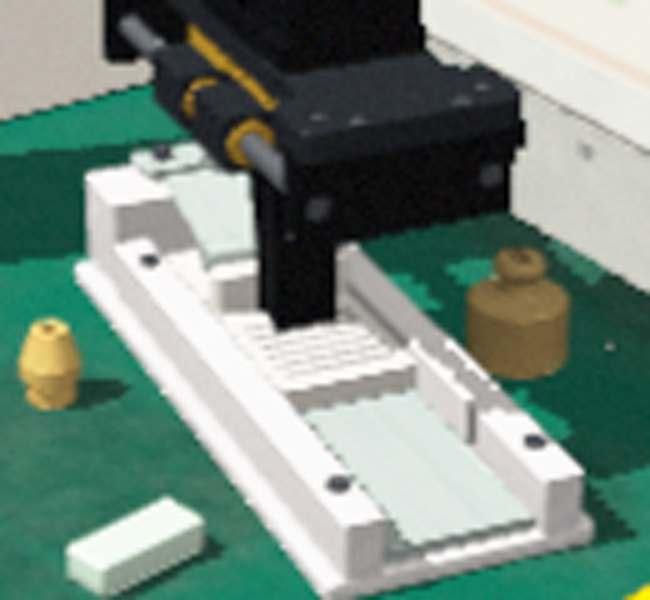

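The tongue is under the spring, with the shoulder just before the curl (crop about 235,280). Now the last few mm, until the push force rises.

```bash
python3 -m creep '[0,0,0,0,0.002,0,0, 0,0,0,0,0.002,0,0, 0,0,0,0,0.002,0,0, 0,0,0,0,0,0,0]'; python3 where.py;python3 -m creep '[0,0,0,0,0.002,0,0, 0,0,0,0,0.002,0,0, 0,0,0,0,0,0,0]'; python3 where.py
```

```text
time_s: 6.97
eef_pos: [535.9, -111.2, 24.2]
eef_rot: [-3.134, 0.014, 2.94]
force: [-2.3, -13.0, 23.1]
opening: 0.5
grasp_force: 14.4
t 6.9667 guide-frame TCP [41.6 -2.5 24.2] tool y in guide deg 0.16 tilt [ 0.0126 -0.0104 -0.9999]
to deck, tool axes [  2.7 -80.3  -7.2] F [ -2.3 -13.   23.1] op 0.5 j [-0.41  0.73  1.78 -0.01  0.62 -1.77]
time_s: 7.22
eef_pos: [536.1, -110.5, 24.3]
eef_rot: [-3.129, 0.014, 2.943]
force: [-6.9, -26.0, 23.3]
opening: 0.4
grasp_force: 19.4
t 7.2167 guide-frame TCP [42.3 -2.6 24.3] tool y in guide deg 0.33 tilt [ 0.0114 -0.0149 -0.9998]
to deck, tool axes [  3.  -81.1  -6.7] F [ -6.9 -26.   23.3] op 0.4 j [-0.4   0.73  1.78 -0.02  0.62 -1.76]
```

```bash
python3 -m creep '[0,0,0,0,0.002,0,0, 0,0,0,0,0,0,0, 0,0,0,0,0,0,0]'; python3 where.py; python3 -m creep '[0,0,0,0,-0.002,0,0, 0,0,0,0,-0.002,-0.002,0, 0,0,0,0,0,-0.002,0, 0,0,0,0,0,0,0]'; python3 where.py
```

```text
time_s: 7.47
eef_pos: [536.1, -110.5, 24.3]
eef_rot: [-3.127, 0.014, 2.944]
force: [-9.3, -32.1, 21.5]
opening: 0.4
grasp_force: 22.2
t 7.4667 guide-frame TCP [42.4 -2.7 24.3] tool y in guide deg 0.36 tilt [ 0.0107 -0.0168 -0.9998]
to deck, tool axes [  3.1 -81.2  -6.6] F [ -9.3 -32.1  21.5] op 0.4 j [-0.4   0.73  1.78 -0.02  0.62 -1.76]
time_s: 7.8
eef_pos: [535.7, -110.4, 25.8]
eef_rot: [-3.133, 0.013, 2.94]
force: [-0.3, -19.0, 1.5]
opening: 0.4
grasp_force: 11.2
t 7.8 guide-frame TCP [42.3 -2.2 25.8] tool y in guide deg 0.14 tilt [ 0.0112 -0.011  -0.9999]
to deck, tool axes [  2.3 -81.1  -5.5] F [ -0.3 -19.    1.5] op 0.4 j [-0.4   0.73  1.78 -0.01  0.62 -1.77]
```

```bash
python3 -m creep '[0,0,0,0,-0.002,-0.0005,0, 0,0,0,0,-0.002,-0.001,0, 0,0,0,0,-0.001,-0.002,0, 0,0,0,0,0,0,0]'; python3 where.py
```

```text
time_s: 8.13
eef_pos: [530.9, -109.6, 28.1]
eef_rot: [-3.14, 0.003, 2.938]
force: [0.4, -6.6, 3.2]
opening: 0.5
grasp_force: 3.0
t 8.1333 guide-frame TCP [42.2  2.6 28.1] tool y in guide deg 0.04 tilt [ 0.0027 -0.0024 -1.    ]
to deck, tool axes [ -2.6 -80.9  -3.8] F [ 0.4 -6.6  3.2] op 0.5 j [-0.41  0.72  1.78 -0.    0.63 -1.77]
```

```bash
python3 -m creep '[0,0,0,0,-0.001,-0.002,0, 0,0,0,0,-0.002,-0.003,0, 0,0,0,0,-0.004,-0.005,0, 0,0,0,0,-0.002,-0.02,0, 0,0,0,0,0,-0.03,0, 0,0,0,0,0,-0.03,0, 0,0,0,0.01,-0.03,-0.02,0, 0,0,0,0.02,-0.03,0,0, 0,0,0,0.03,-0.02,0,0, 0,0,0,0.03,-0.02,0,0, 0,0,0,0.03,-0.02,0,0, 0,0,0,0.03,-0.02,0,0, 0,0,0,0.03,-0.02,0,0, 0,0,0,0,0,0,0, 0,0,0,0,0,0,0]'; python3 where.py
python3 - <<'E'
from station import bot
import cv2, numpy as np
a=cv2.cvtColor(bot.camera("scene"),cv2.COLOR_RGB2BGR)[160:270,235:365]
b=cv2.cvtColor(bot.camera("top"),cv2.COLOR_RGB2BGR)[155:245,200:345]
cv2.imwrite("pics/p4s.png",cv2.resize(a,None,fx=5,fy=5,interpolation=2))
cv2.imwrite("pics/p4t.png",cv2.resize(b,None,fx=5,fy=5,interpolation=2))
E
```

```text
time_s: 9.38
eef_pos: [317.4, -236.7, 137.6]
eef_rot: [3.14, -0.002, 2.933]
force: [0.0, 0.8, 0.2]
opening: 0.4
grasp_force: 0.0
t 9.3833 guide-frame TCP [-125.7  185.9  137.6] tool y in guide deg -0.24 tilt [-0.0011  0.0021 -1.    ]
to deck, tool axes [-185.7   87.5  105.5] F [0.  0.8 0.2] op 0.4 j [-0.93  0.39  2.07  0.    0.69 -2.29]
```

View pics/p4s.png

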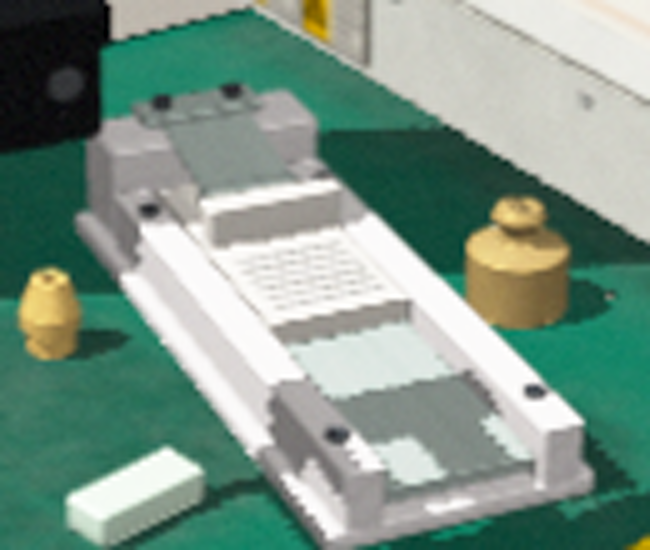

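View pics/p4t.png

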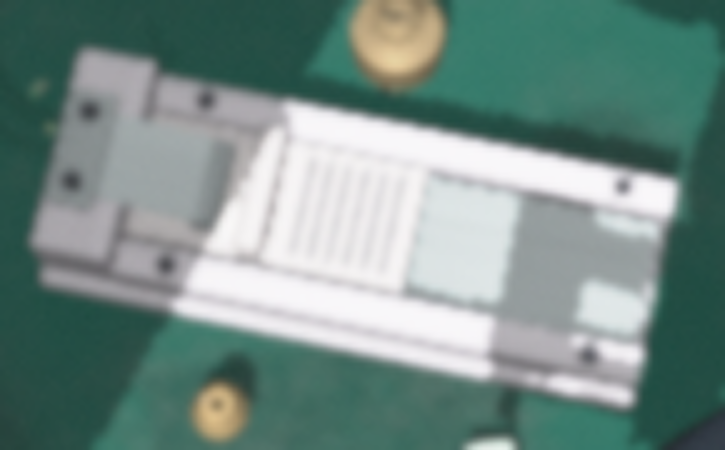

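The carrier sits under the spring and the neighbours are unmoved. I check its rear deck edge, which should be at guide x = -5.

Run:
```python
from where import *
for z in(28,31):
  for n,u,v,ou,ov in(("top",426,168,200,155),("top",405,290,200,155),("scene",275,330,235,160),("scene",410,302,235,160)):
    print(z,n,G(ray(n,(ou+u/5-.4,ov+v/5-.4),z)).round(1))
for u,v in((655,228),(633,358)): print("before",G(ray("top",tp(u,v),32)).round(1))
```

```text
t 9.4833 guide-frame TCP [-125.4  183.7  137.7] tool y in guide deg -0.01 tilt [ 3.e-04  3.e-04 -1.e+00]
to deck, tool axes [-183.7   86.6  105.8] F [ 0.4  0.2 -0.3] op 0.2 j [-0.92  0.39  2.07  0.    0.69 -2.29]
28 top [ -2.6 -27.5  28. ]
28 top [-5.  21.4 28. ]
28 scene [-11.  26.  28.]
28 scene [-10.6 -22.8  28. ]
31 top [ -2.7 -26.6  31. ]
31 top [-5.1 22.1 31. ]
31 scene [-16.   28.1  31. ]
31 scene [-15.5 -20.3  31. ]
before [-69.4 -25.1  32. ]
before [-71.1  21.8  32. ]
```

```bash
python3 -c "
from station import bot
print(bot.finish_job())"
```

```text
the job is handed in; nothing more can be done
None
```

The job is handed in: I pressed the white carrier down and pushed it under the leaf spring until it stopped against the end block (32 N of push moved it no further). I then withdrew the hand, and the last pictures show the carrier still under the spring and the neighbouring things where they were.

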